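Pulse the spice mill: fit the bayonet lid, twist to half and hold

ROBOT

A 6-joint arm with a two-finger parallel gripper is mounted at the origin on a cart in front of the work surface, level with it; the furniture and walls round the work are solid. World frame = base frame: x ahead of the robot, y to its left, z up, the work surface at z = 0. Lengths are in mm, angles in degrees, forces in N, time in s.
With the tool pointing down it reaches from about 350 to 850 mm from the base axis. Payload 8.1 kg.
Tool frame: the origin (TCP) lies midway between the tips of the shut fingers; the grasp point (between the pads) lies 19 mm behind it; z points along the fingers, y is the line along which they close (so a half turn about z gives the same grasp; the last joint's range is limited). The gripper opens to 85 mm and grips with 20 to 120 N. Pads are 22 mm wide; open, the fingers measure 114 mm over their backs; the gripper's body (76 mm by 85 mm) begins 54 mm behind the grasp point. The pads swing forward as they close: fully open they stand 13 mm farther back than shut.
Start: joints at [-80.753, 7.471, 85.268, -0, 87.261, -4.893], TCP at [146.602, -581.819, 194.792] pointing down, gripper open.
Joint ranges: [-169.43, 169.43], [-51.17, 129.36], [1.28, 143.12], [-76.62, 256.62], [0, 156.53], [-152.29, 152.29]. Speed limits (degrees/s): [136.94, 136.94, 159.86, 180, 180, 180].

INTERFACE

Orientations are given as [roll, pitch, yaw] about the fixed x, y, z axes, in that order (R = Rz(yaw) Ry(pitch) Rx(roll)).
In Python, from bench import r gives the robot as it stands. The module is installed in compiled form; this text tells all that it offers.
- The arm moves only by the tool jog_arm, never from a script. Its argument "rows" is a list of rows, each a list of 2 entries, a list of its own where there are three numbers: the shift along the tool's x, y, z in mm, then the turn, a rotation vector about the tool's x, y, z in rad. A call has 1 to 10 rows; each row is the pose to reach, as a shift and turn from the pose commanded when the call began, along the tool's axes at that moment; what a row does not reach only later rows make up. A row lasts 1/10 s, in which the tool goes at most 50 mm and 8.59 degrees, less where a joint would pass 70% of its speed; a pose out of reach is approached as far as the arm can. A call with a gripper value outside its range is refused whole. "grip" is the finger opening in mm, from 0 to 85.4, set as the call begins (left out, the last holds). The fingers move at their own pace and stop on an object; "force" is the grip in N (left out, the last holds). Time passes only in rows, so rows that repeat a pose let the fingers close. It gives the time, the measured TCP pose, the force, the opening and the grip force at its end, in the units of the state.
- r.sense(): the state, without advancing time (a new reading comes with each control period).
- r.snapshot(name): name is "side" or "top"; returns (picture, depth): 400x640x3 uint8, blue, green, red; 400x640 float32, mm along the optical axis (not along the pixel's ray), 0 where there is no reading.
- r.camera_params(name): a dict with "fx", "fy", "cx", "cy" (pixels), "dist_coeffs" ([k1, k2, p1, p2, k3] as OpenCV has them; the pictures are not rectified), "pose" (4x4, takes a point from camera to world coordinates). Camera axes: x right, y down, z forward; pixel columns grow to the right and rows downward; lengths in mm; the calibration is good to about 2 mm. A picture is of the moment at which its call begins. camera_params takes no time and is no camera call.
- r.hand_in(): hands the job in; it is judged then, once.
The state is a dict: "time": time; "joint_pos": joint angles; "qd": joint speeds; "joint_efforts": joint torques, N m; "tool_pos": TCP position; "tcp_rot": TCP orientation; "ft_force": force on the tool from outside, world axes, zero at the start; "wrist_torque": the same for the moment, N m; "finger_gap": finger opening in mm; "grip_force": force on a finger pad.
Only numpy, scipy, OpenCV 4.12 (cv2) and the standard library are available. Lean on these libraries where they do the work, as an engineer would, in place of code of your own. Each camera call takes 0.05 s, during which the arm holds its last target. There are 200 camera calls.

TASK

Pick the wing-grip bayonet lid out of the tray of bar parts, set it into the mouth of the spice mill with its two lugs through the two gaps until it sits flat on the rim, then twist it clockwise (seen from above) half-way, so that the wing points at the round studs on the rim, short of the lock click. The mill pulses only while the lid is held there against its spring, so finish while still gripping the lid at that half-way position. Leave the tray's other parts in their places and do not knock the tumbler.

Things in the scene. Friction and masses are not known exactly. Their poses are not given: they have to be found in the camera images.
- wing_lid_center (a point): Bayonet lid, ~0.12 kg, upright in the tray; point on its axis, half-way up its 58 mm height; z up its axis, x along wing and lugs (a half turn makes no difference). From below: black spigot 40 mm across, 16 high, lower edge tapered, lugs at its bottom; steel disc 68 across, 6 thick (top 7 mm below this point); black wing, a bar 44 long (x), 12 thick (y), rising 36 above the disc.
- wing_grip (a point): Middle of the lid's wing grip, on the axis, 15 mm above the lid's centre point, 22 mm above the disc's top and 14 mm below the wing's top: the place to pinch, across the 12 mm thickness (the lid's y).
- lid_lug (a point): Outer end of one of the lid's two equal lugs, 27 mm from the axis along the lid's +x; the other is at -x. Each is 10 mm wide and 5 mm high, its underside level with the lid's lowest face.
- mill_mouth (a point): Centre of the mouth of the mill, level with its rim top, 110 mm above the worktop. Fixed round steel base, 100 mm across at the foot, 84 at the rim. Mouth: opening 45 across through a flange 9 thick, with two opposite entry gaps along this point's x. Enter with the lid's x (wing) along this x, either way round; seated, the disc lies on the rim and the lid's centre point is 13 mm above this point.
- entry_gap (a point): Outer end of one of the two equal entry gaps, at rim height, 30 mm from the mouth's centre along its +x (the other at -x). Each is straight, 16 mm wide; a thin black line on the rim marks it. Below the flange lies the black drive ring, its pockets (16 mm wide) under the gaps. From the entry the lid turns only clockwise from above (negative about z), its lugs sliding under the flange.
- half_stud (a point): One of the two round black studs, 5.6 mm across, on the rim outside the disc, 38 mm from the mouth's centre, 45 degrees clockwise of the gap line (the other one opposite): the half-way position, where the wing shall point.
- lock_bar (a point): One of the two black bars, 15 mm long, on the rim, 38 mm from the mouth's centre, 90 degrees clockwise of the gap line (the other one opposite): the locked position, not to be reached.
- drive_ring (a joint): Angle of the drive ring in the mill, rad; 0 at rest (pockets under the gaps), growing clockwise from above. A spring turns it back: 0.03 N m at rest, about 0.1 half-way. Lugs have about 0.12 rad of play in the pockets, so the ring stays about 0.12 rad behind the lid (about 0.67 when the lid is half-way). From about 0.85 the lugs ride onto sprung rollers; past 1.15 they click and lock; end stop 1.53.
- parts_tray: Shallow open wooden tray, fixed, 250 x 250 mm outside, walls 30 mm high and 6 mm thick, floor 6 mm thick; origin under its centre, z up. It holds the two lids, the jigger and the stopper, one in each quarter, about 50 mm from the centre lines. A fixed wall shelf hangs over the back of the worktop: its front edge is 0.62 m ahead of the robot's base axis, its underside 0.44 m up; keep the wrist clear of it.
- knob_lid_center (a point): Bystander: a similar lid, but with a round knob instead of a wing and with no lugs, 68 mm across and 58 mm high, in the tray; point at its centre, 29 mm up.
- jigger_center (a point): Bystander: steel double jigger (hourglass), 44 mm across, 88 mm high, standing in the tray; point at its centre, half-way up.
- stopper_center (a point): Bystander: wine stopper, 37 mm across, 73 mm high, standing in the tray; point at its centre, half-way up.
- tumbler_center (a point): Bystander: stemless glass tumbler, 84 mm across, 106 mm high, standing on the worktop to the right of the mill; point at its centre, half-way up.
There are look-alikes about, which are no part of the job. What is shaped like the part that bears wing_lid_center but orange or purple is not meant.

How it is judged (in metres and radians):
On the way, in this order (a step that is already met when the one before it is completed fails the run):
1. the wing lid is lifted out of the tray by the gripper (height (world z) of wing_lid_center above 0.07 m and contact force between the fingers and wing_lid above 1 N), for 0.2 s.
2. the lid sits in the mouth at the entry, disc on the rim, lugs in the gaps, not yet twisted (z of wing_lid_center in the frame of mill_mouth below 0.017 m and horizontal distance between wing_lid_center and mill_mouth below 0.005 m and angle between the x axis of wing_lid_center and the x axis of mill_mouth, either way round below 0.3 rad), for 0.1 s.
At the end, for the whole second after the job is handed in: The wing lid sits flat in the mill's mouth (centre within 5 mm of the axis, disc on the rim within 3 mm, tilt under 0.08 rad), twisted clockwise 45 degrees within 10 degrees from the entry, the drive ring standing still between 0.4 and 1.0 rad, and the gripper still holds the lid there (z of wing_lid_center in the frame of mill_mouth between 0.01 and 0.016 m and horizontal distance between wing_lid_center and mill_mouth below 0.005 m and angle between wing_lid_center's own z axis and vertical below 0.08 rad and angle between the x axis of wing_lid_center and the x axis of mill_mouth, either way round between 0.61 and 0.96 rad and value of joint drive_ring between 0.4 and 1 rad and velocity of joint drive_ring between -0.1 and 0.1 rad/s and contact force between the fingers and wing_lid above 1 N); the arm keeps its last pose, push and grip.
It fails at once if the drive ring is turned past the lock click (value of joint drive_ring above 1.15 rad).
It fails at once if the knob lid is moved from its place (distance of knob_lid_center from where it was at the start of the episode above 0.04 m).
It fails at once if the jigger is moved or tipped over (distance of jigger_center from where it was at the start of the episode above 0.04 m or angle between jigger_center's own z axis and vertical above 0.7 rad).
It fails at once if the stopper is moved or tipped over (distance of stopper_center from where it was at the start of the episode above 0.04 m or angle between stopper_center's own z axis and vertical above 0.7 rad).
It fails at once if the tumbler is knocked (distance of tumbler_center from where it was at the start of the episode above 0.03 m or angle between tumbler_center's own z axis and vertical above 0.4 rad).
It also fails if it takes over 40 s, if anything falls off the work surface, if the arm or the gripper's body presses on something with over 40 N, if the wrist force passes 120 N, or if a joint passes its speed limit or range.

## Working session

There is one attempt and no reset: what is moved stays moved. The work goes in short steps, Python scripts to look and compute and a tool call to move; the robot and the scene stay as the last step left them, time stands still between calls to the robot, and variables do not carry over. Pictures are saved under pics/ and viewed, at most 10 in all, crops included, and the job is handed in when it is done.

Besides the shell and the picture viewer there is one more tool, called as name([rows], argument=value, ...), one row to a line, values as JSON. jog_arm: Moves the arm, as the interface text tells. Its arguments: {"type":"object","properties":{"rows":{"type":"array"},"grip":{"type":"number"},"force":{"type":"number"}},"required":["rows"]}

```bash
mkdir -p pics; cat > h.py <<'E'
import numpy as np, cv2
from bench import r
def cam(n):
    p=r.camera_params(n);K=np.array([[p['fx'],0,p['cx']],[0,p['fy'],p['cy']],[0,0,1.]]);return K,np.array(p['dist_coeffs'],float),np.array(p['pose'],float)
def ray(n,uv,z):
    K,d,T=cam(n);q=cv2.undistortPoints(np.array(uv,float).reshape(-1,1,2),K,d).reshape(-1,2)
    v=np.c_[q,np.ones(len(q))]@T[:3,:3].T;o=T[:3,3];return o+v*((z-o[2])/v[:,2])[:,None]
E
python3 - <<'E'
from h import *
for n in('top','side'):
    im,d=r.snapshot(n);cv2.imwrite(f'pics/{n}0.png',im);np.savez(f'{n}0.npz',im=im,d=d);print(n,cam(n)[2].round(2).tolist(),cam(n)[0].round(1).tolist())
print(r.sense())
E
```

```text
top [[-0.12, -0.97, 0.23, 115.67], [-0.99, 0.12, -0.03, -47.34], [0.0, -0.23, -0.97, 1517.81], [0.0, 0.0, 0.0, 1.0]] [[423.1, 0.0, 321.2], [0.0, 423.1, 196.8], [0.0, 0.0, 1.0]]
side [[-0.71, -0.48, 0.51, -331.22], [-0.7, 0.46, -0.54, 732.34], [0.02, -0.74, -0.67, 1087.58], [0.0, 0.0, 0.0, 1.0]] [[517.2, 0.0, 324.2], [0.0, 517.2, 211.1], [0.0, 0.0, 1.0]]
{'time': 0.1, 'joint_pos': array([-8.07529560e+01,  7.51257196e+00,  8.53242783e+01,  3.40406633e-04,
        8.72616283e+01, -4.89204504e+00]), 'qd': array([ 0.0335991 , -0.08815121, -0.10607449, -0.01643722, -0.06153649,
       -0.05218078]), 'joint_efforts': array([ 2.85778860e-04, -5.70951641e+01, -5.01942086e+01, -7.47417744e-05,
        8.09503166e-03, -2.45118520e-05]), 'tool_pos': array([ 146.50860613, -581.25172227,  193.81884481]), 'tcp_rot': array([-1.79901909e+02, -8.73686559e-03,  1.41390650e+01]), 'ft_force': array([-0.26782038,  0.39697989,  0.37830987]), 'wrist_torque': array([ 0.01464691,  0.0131332 , -0.03525427]), 'grip_force': 0.0, 'finger_gap': 85.25081984290591}
```

View pics/top0.png

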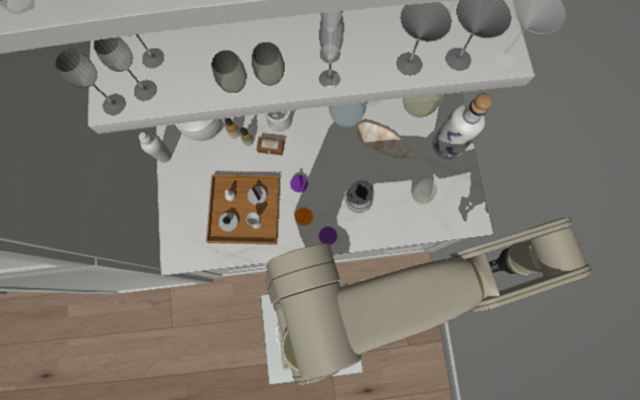

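View pics/side0.png

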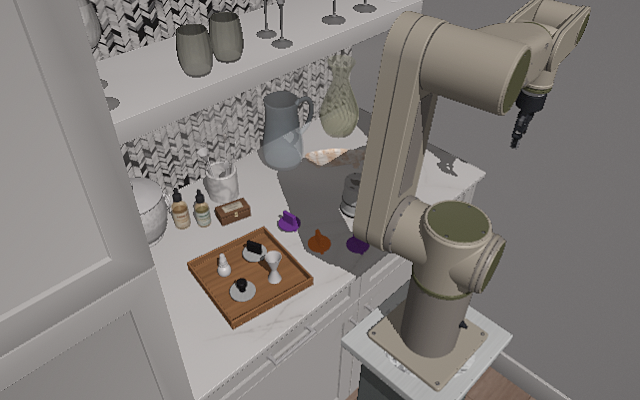

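Top view: tray at (245,208) with stopper (230,195), a lid (257,194), a lid (229,221), jigger (254,220). The mill is at (360,195) and the tumbler at (425,190). The candidates for the wing lid are (257,194) in the tray, (229,221) in the tray, and the orange or purple ones at (304,215), (299,183) and (327,235) outside it. The side view suggests (257,194): a black wing bar at side (255,246). The lid at (229,221) has a round knob at side (241,287), and the coloured ones are ruled out. I'll confirm with an enlarged crop.

```bash
python3 - <<'E'
from h import *
t=np.load('top0.npz')['im'];s=np.load('side0.npz')['im']
f=lambda im,u,v,w,h,k:cv2.resize(im[v:v+h,u:u+w],None,fx=k,fy=k,interpolation=cv2.INTER_CUBIC)
a=f(t,210,170,75,75,4);b=f(t,335,170,50,50,6);c=f(s,205,225,100,75,4);d=f(s,330,165,75,75,4)
A=np.hstack([a,b]);B=np.hstack([c,d]);W=max(A.shape[1],B.shape[1])
p=lambda x:cv2.copyMakeBorder(x,0,0,0,W-x.shape[1],0)
cv2.imwrite('pics/crop1.png',np.vstack([p(A),p(B)]))
E
```

```text
(no output)
```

View pics/crop1.png

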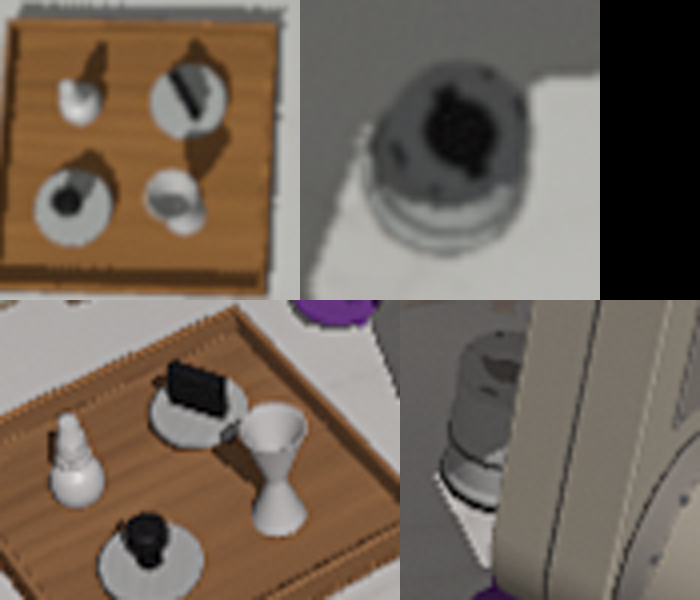

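The crop confirms it: the lid with the black wing bar at top (257,194), side (254,246), is the wing lid; the other tray lid has a round knob. The mill's mouth is at top (361,192), with the gap line running from upper left to lower right. Next I measure.

```bash
cat >> h.py <<'E'
def cloud(n,d,box):
    K,dc,T=cam(n);u0,v0,u1,v1=box;vv,uu=np.mgrid[v0:v1,u0:u1];uv=np.c_[uu.ravel(),vv.ravel()].astype(float)
    q=cv2.undistortPoints(uv.reshape(-1,1,2),K,dc).reshape(-1,2);z=d[v0:v1,u0:u1].ravel()
    P=(np.c_[q,np.ones(len(q))]*z[:,None])@T[:3,:3].T+T[:3,3];P[z<=0]=np.nan;return P,uv
def blobs(im,box,thr,k=8,amin=4):
    u0,v0,u1,v1=box;g=cv2.resize(cv2.cvtColor(im,6)[v0:v1,u0:u1],None,fx=k,fy=k,interpolation=cv2.INTER_CUBIC)
    n,l,s,c=cv2.connectedComponentsWithStats((g<thr).astype(np.uint8))
    return [((c[i]+.5)/k-.5+[u0,v0],s[i,4]/k/k,(np.argwhere(l==i)[:,::-1]+.5)/k-.5+[u0,v0]) for i in range(1,n) if s[i,4]>amin*k*k]
E
python3 - <<'E'
from h import *
for n,box in(('top',(246,182,270,208)),('side',(238,235,270,265))):
    D=np.load(n+'0.npz');P,uv=cloud(n,D['d'],box);m=P[:,2]>40
    g=cv2.cvtColor(D['im'],6)
    gg=g[uv[:,1].astype(int),uv[:,0].astype(int)]
    Q=P[m&(gg<60)];w,V=np.linalg.eigh(np.cov(Q[:,:2].T));print(n,len(Q),Q.mean(0).round(1),np.sqrt(w),np.degrees(np.arctan2(V[1,1],V[0,1])),Q[:,2].min(),Q[:,2].max())
    R=cv2.minAreaRect(Q[:,:2].astype(np.float32));print(R)
    for c,a,p in blobs(D['im'],box,50):print(' blob',c.round(2),round(a,1),ray(n,[c],46).round(1))
D=np.load('top0.npz');box=(345,178,376,216)
g=cv2.cvtColor(D['im'],6)[178:212,344:376];print(g)
P,uv=cloud('top',D['d'],(344,178,376,212));print(np.nan_to_num(P[:,2]).reshape(34,32).astype(int)[::2,::2])
E
```

```text
top 36 [502.2 135.9  64.6] [ 2.83458054 13.14167637] -156.8862678466869 55.49780918394458 72.19712226181196
((502.6457214355469, 135.99786376953125), (42.459083557128906, 9.35359001159668), 21.1140193939209)
 blob [260.24 184.3 ] 16.7 [[535.7 119.5  46. ]]
 blob [255.91 192.99] 27.6 [[505.4 137.8  46. ]]
side 119 [499.9 142.6  55.1] [ 3.47631076 12.84076179] -159.73202173817842 40.446351252244085 66.13303617830343
((501.29559326171875, 140.73828125), (43.28144836425781, 16.701528549194336), 22.571704864501953)
 blob [253.18 246.68] 158.8 [[505.4 140.5  46. ]]
 blob [262.66 261.97] 30.4 [[442.9 158.9  46. ]]
[[ 97  98  98 ...  98  99  98]
 [ 99  99  98 ...  97 100  98]
 [100  98  99 ...  98  99  98]
 ...
 [179 179 179 ... 181 181 182]
 [180 180 179 ... 181 182 182]
 [180 180 180 ... 182 182 182]]
[[  0  -3  -2   9  -1   0   5  -1   2   2  -1   7  -3  -6  -4   2]
 [  0   2  -1   3   0  -2  -1 114 104 113 111   3   6   2   8  -3]
 [  7   4   9   2   7 109 108 112 107 109 113 110 104  -2   0   0]
 [  7   8   4  -1 107 108 107  89  91 112 111 109 111 109  -2   4]
 [ -3   0   0   2 115 110 110  87  83  88 106 110 112 114 119   2]
 [  3   0   2 108 110 111 104  86  94  88  89  85 111 109 110   5]
 [  2   0  48 109 112 107  87  92  88  91  90  94 114 110 115   0]
 [  6   1  72 115 110 104  84  84  88  89  90  92 103 110 113   6]
 [  3  17  66 111 112 112  89  85  89  83  86  93 112 104 111  -1]
 [  0  15  66  98 107 115 114  89  89  83  87  91 112 107 113   0]
 [  7  16  60  84 116 109 108 111 113  86  88  93 109 110  79   3]
 [  1  18  53  74  88 114 109 110 112 117 112 112 110 114  62  -4]
 [  1  18  29  57  72  91 105 111 109 109 109 108  97  67  20   0]
 [  2   0  21  34  55  68  73  88  88 100  86  78  67  50   3   1]
 [ -1   1   7  15  36  55  61  68  71  70  70  57  36   6   0   4]
 [  0   0   3   6  13  29  34  50  52  46  46  22   5  -5   5   4]
 [ -2   4   4  -3   6  15  19  18  15  17  18   5   3   3   0  -3]]
```

```bash
python3 - <<'E'
from h import *
np.set_printoptions(linewidth=250,threshold=9999)
D=np.load('top0.npz');print(cv2.cvtColor(D['im'],6)[178:206,346:376])
P,uv=cloud('top',D['d'],(344,178,380,212));m=(P[:,2]>101)&(P[:,2]<122);Q=P[m]
h=cv2.convexHull((Q[:,:2]).astype(np.float32));print('rim',cv2.fitEllipse(h),Q[:,2].mean())
mk=np.zeros((400,640),np.uint8);mk[uv[m][:,1].astype(int),uv[m][:,0].astype(int)]=1
c=max(cv2.findContours(mk,0,1)[0],key=cv2.contourArea).reshape(-1,2);W=ray('top',c,110)[:,:2].astype(np.float32);print(cv2.fitEllipse(W))
for t in(30,40,50):
  for c,a,p in blobs(D['im'],(346,178,376,205),t,amin=.2):
    w=ray('top',p,110)[:,:2];R=cv2.minAreaRect(w.astype(np.float32));C=np.cov(w.T);e,V=np.linalg.eigh(C)
    print(t,c.round(2),round(a,1),ray('top',[c],110).round(1)[0,:2],np.degrees(np.arctan2(V[1,1],V[0,1])).round(1),np.sqrt(e).round(1))
E
```

```text
[[ 98  99  98  99  99  99  98  99  99  99  99  99  99 100  99  99  99  99 100  99  99  98  98  99  99  98  98  98  99  98]
 [ 98  99  98  99  98  98  99  99  97  99  99  98  98  97  96  95  95  97  97  98  99 100  98  99 100  98  97  97 100  98]
 [ 99  99 100 100 100  99  99  98  99  98  95  89  86  83  83  81  84  84  84  88  93  97  99  99  99  98  99  98  99  98]
 [ 99  98 100  99  98  99  99  98  95  89  83  75  72  73  74  75  74  74  71  67  68  81  94  98  98  99  98  98  96  96]
 [ 98  99  99  98  99  99  99  94  88  79  74  72  71  71  70  71  72  73  71  60  53  67  84  92  98  98  98  95  95 105]
 [ 99  99 100  98  99  99  94  85  78  73  72  71  69  63  61  69  74  73  73  68  64  70  75  82  91  97  99 105 120 139]
 [ 99 100  99  99  98  94  85  77  74  72  69  61  51  40  43  61  74  74  74  75  73  73  73  74  81  90 102 132 161 172]
 [ 99  99  98  99  96  88  76  73  74  72  66  44  29  20  27  48  65  69  73  73  73  72  73  73  75  76  97 145 178 183]
 [ 98  99 100  98  92  80  74  74  75  73  65  42  18  14  17  34  44  51  60  68  72  74  74  72  64  58  87 146 18
[... 2159 characters left out ...]
 102 120 128 127 131 131 129 122 110  99 119 158 181 183 181]
 [161 134 132 132 114 104 118 134 144 147 141 130 135 137 136 135 143 144 141 138 132 121 111 106 109 140 172 182 182 181]]
rim ((450.926513671875, -231.10116577148438), (82.16220092773438, 84.7726821899414), 68.86375427246094) 110.74541562694725
((450.3214416503906, -231.0070037841797), (80.7606201171875, 83.00647735595703), 64.69125366210938)
30 [361.27 191.68] 104.2 [ 449.3 -229.8] -163.0 [ 8.7 11.9]
40 [361.29 191.65] 119.8 [ 449.4 -229.9] -163.1 [ 9.3 12.8]
50 [361.32 191.63] 135.5 [ 449.5 -230. ] -163.3 [ 9.9 13.5]
50 [370.96 187.22] 0.7 [ 461.  -265.3] -174.0 [0.6 1.2]
50 [350.94 195.25] 3.5 [ 441.1 -192.8] -165.2 [1.2 2.8]
```

jog_arm([
  [[20, -23, 0], [0, 0, 0]],
  [[51, -60, 0], [0, 0, 0]],
  [[82, -96, 0], [0, 0, 0]],
  [[113, -132, 0], [0, 0, 0]],
  [[144, -169, 0], [0, 0, 0]],
  [[175, -205, 0], [0, 0, 0]],
  [[206, -241, 0], [0, 0, 0]],
  [[237, -277, 0], [0, 0, 0]],
  [[268, -314, 0], [0, 0, 0]],
  [[299, -350, 0], [0, 0, 0]],
], grip=45)

```text
time: 1.1
tool_pos: [351.3, -167.5, 194.6]
tcp_rot: [180.0, -0.0, 14.1]
ft_force: [0.8, -0.8, 0.0]
finger_gap: 44.9
grip_force: 0.0
```

jog_arm([
  [[31, -36, 0], [0, 0, 0]],
  [[62, -72, 0], [0, 0, -0.02]],
  [[93, -108, 0], [0, 0, -0.04]],
  [[124, -144, 0], [0, 0, -0.07]],
  [[155, -180, 0], [0, 0, -0.1]],
  [[186, -216, 0], [0, 0, -0.12]],
  [[212, -248, 0], [0, 0, -0.137]],
  [[222, -260, 15], [0, 0, -0.137]],
  [[222, -260, 30], [0, 0, -0.137]],
  [[222, -260, 30], [0, 0, -0.137]],
])

```text
time: 2.1
tool_pos: [500.4, 136.5, 161.3]
tcp_rot: [-179.9, 0.3, 22.0]
ft_force: [1.0, -0.5, 0.4]
finger_gap: 45.3
grip_force: 0.0
```

```bash
python3 - <<'E'
from h import *
for n in('top','side'):
    im,d=r.snapshot(n);np.savez(f'{n}1.npz',im=im,d=d);cv2.imwrite(f'pics/{n}1.png',im)
s=r.sense();print(s['tool_pos'],s['tcp_rot'],s['joint_pos'])
E
```

```text
[501.8779265  135.94626553 164.08076482] [-1.79993051e+02  1.16825768e-01  2.19439816e+01] [ 9.51955557e+00 -3.92457100e+00  1.00119089e+02 -1.84523103e-02
  8.39210673e+01  7.75775536e+01]
```

View pics/side1.png

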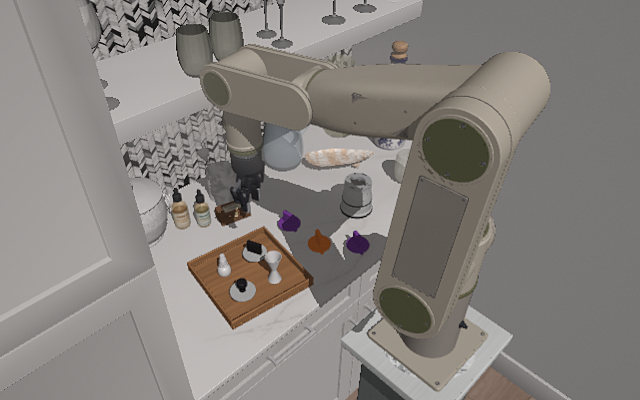

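Side view: the arm hovers over the tray with the gripper at (245,195). The mill is now visible in full at (357,190), and the wing lid is still at (254,246).

```bash
python3 - <<'E'
from h import *
np.set_printoptions(linewidth=250,threshold=9999)
D=np.load('side1.npz');im=D['im'];box=(340,170,376,196)
print(cv2.cvtColor(im,6)[172:194,340:376])
for t in(35,45,55,65):
  for c,a,p in blobs(im,box,t,amin=.3):
    w=ray('side',p,110)[:,:2];e,V=np.linalg.eigh(np.cov(w.T))
    print(t,c.round(2),round(a,1),ray('side',[c],110).round(1)[0,:2],np.degrees(np.arctan2(V[1,1],V[0,1])).round(1),np.sqrt(e).round(1))
P,uv=cloud('side',D['d'],(335,165,380,225));m=(P[:,2]>101)&(P[:,2]<119);Q=P[m];print('rim',cv2.fitEllipse(cv2.convexHull(Q[:,:2].astype(np.float32))),len(Q))
# top marks
g=cv2.cvtColor(np.load('top0.npz')['im'],6).astype(float)
S={}
for k,(u,v,w) in dict(s1=(366,182,2),s2=(357,201,2),b1=(371,187,3),b2=(351,195,3)).items():
    uu,vv=np.meshgrid(np.arange(u-w,u+w+1),np.arange(v-w,v+w+1));q=np.clip(70-g[v-w:v+w+1,u-w:u+w+1],0,None)
    if k=='s2':q[-1]=0
    c=[(uu*q).sum()/q.sum(),(vv*q).sum()/q.sum()];S[k]=ray('top',[c],110)[0,:2];print(k,np.round(c,2),S[k].round(1))
for a,b in(('s1','s2'),('b1','b2')):
    d=S[a]-S[b];print((S[a]+S[b])/2,np.hypot(*d)/2,np.degrees(np.arctan2(d[1],d[0])))
# lid disc, both views
for n,box in(('top',(246,180,272,208)),('side',(238,235,272,268))):
    I=np.load(n+'0.npz')['im'];u0,v0,u1,v1=box;I=cv2.resize(I[v0:v1,u0:u1],None,fx=8,fy=8,interpolation=2)
    hsv=cv2.cvtColor(I,cv2.COLOR_BGR2HSV);mk=((hsv[...,1]<50)&(hsv[...,2]>70)).astype(np.uint8)
    c=max(cv2.findContours(mk,0,1)[0],key=cv2.contourArea).reshape(-1,2);c=cv2.convexHull(c.astype(np.float32)).reshape(-1,2)
    w=ray(n,(c+.5)/8-.5+[u0,v0],28)[:,:2].astype(np.float32);print(n,'disc',cv2.fitEllipse(w))
E
```

```text
[[173 173 173 173 174 174 175 174 176 177 178 177 173 171 157 161 171 168 168 170 171 171 169 174 182 178 176 176 176 176 175 175 176 177 175 176]
 [173 173 174 174 174 174 174 175 177 171 171 164 152 141  68  87 139 134 135 144 145 138 115 133 164 175 181 178 177 176 176 176 175 176 177 176]
 [173 173 173 173 174 175 175 176 166 149 148 134 138 136 120 118 141 137 137 138 139 131 101  84  94 134 161 175 178 177 176 176 176 176 176 177]
 [172 173 173 173 173 175 172 160 149 135 138 138 141 139 142 142 142 141 141 140 141 142 145 141 119  90 107 158 171 175 176 176 175 177 176 177]
 [173 173 174 173 175 173 152 117 132 139 134 126 135 139 140 138 138 138 135 135 135 136 140 143 144 143 141 138 147 163 177 177 175 176 177 175]
 [173 174 173 174 174 165 138 121 128 137 125 109 118 130 135 134 130 129 124 121 118 116 127 135 143 141 139 138 136 141 165 179 176 175 175 176]
 [174 173 173 175 172 147 137 140 140 126 108 100 110 121 130 128 125 124 118 116 116 110 103 110 135 142 141 139 138 135 146 175 176 176 175 177]
 [173 174 175 174 164 136 141 142 139 126  91  65  92 106 103 100  91  
[... 2421 characters left out ...]
1.41] 0.8 [ 445.4 -227.4] 54.0 [0.7 1.4]
65 [351.71 187.29] 2.3 [ 440.9 -191.4] -168.7 [1.  2.9]
rim ((448.1261901855469, -227.2304229736328), (81.7060317993164, 91.6424560546875), 38.856693267822266) 337
s1 [365.72 182.07] [ 481.3 -250. ]
s2 [356.86 201.39] [ 417.3 -210. ]
b1 [370.78 187.55] [ 459.9 -264.4]
b2 [350.42 195.2 ] [ 441.5 -191.1]
[ 449.29388402 -229.9764766 ] 37.7607424704645 -32.017344284066915
[ 450.68283011 -227.76245632] 37.81086508642061 -75.96086030472418
top disc ((502.95751953125, 137.42617797851562), (69.30240631103516, 70.11512756347656), 56.136314392089844)
side disc ((481.11981201171875, 138.49156188964844), (75.54580688476562, 115.61483764648438), 97.49757385253906)
```

```bash
python3 - <<'E'
from h import *
p=[(354.4,173),(364.2,174.4),(347.2,176.5),(345.3,181.3),(351.7,187.3),(361.3,188)]
for a,b in zip(p,ray('side',p,110)[:,:2]):
    d=b-[449.8,-229.3];print(a,b.round(1),np.hypot(*d).round(1),np.degrees(np.arctan2(d[1],d[0])).round(1))
E
```

```text
(354.4, 173) [ 482.4 -249. ] 38.1 -31.2
(364.2, 174.4) [ 456.6 -265.7] 37.0 -79.3
(347.2, 176.5) [ 485.9 -220.1] 37.2 14.4
(345.3, 181.3) [ 473.8 -198.6] 39.0 52.0
(351.7, 187.3) [ 440.9 -191.4] 39.0 103.2
(361.3, 188) [ 418.8 -209.7] 36.7 147.7
```

jog_arm([
  [[0, 0, 15], [0, 0, 0]],
  [[0, 0, 40], [0, 0, 0]],
  [[0, 0, 65], [0, 0, 0]],
  [[0, 0, 90], [0, 0, 0]],
  [[0, 0, 110], [0, 0, 0]],
  [[0, 0, 120], [0, 0, 0]],
  [[0, 0, 126], [0, 0, 0]],
  [[0, 0, 130], [0, 0, 0]],
  [[0, 0, 130], [0, 0, 0]],
  [[0, 0, 130], [0, 0, 0]],
])

```text
time: 3.2
tool_pos: [503.6, 137.1, 35.8]
tcp_rot: [180.0, -0.1, 22.0]
ft_force: [-0.3, -0.4, -0.3]
finger_gap: 44.9
grip_force: 0.0
```

jog_arm([
  [[0, 0, 0], [0, 0, 0]],
  [[0, 0, 0], [0, 0, 0]],
  [[0, 0, 0], [0, 0, 0]],
  [[0, 0, 0], [0, 0, 0]],
  [[0, 0, 0], [0, 0, 0]],
  [[0, 0, 0], [0, 0, 0]],
  [[0, 0, 0], [0, 0, 0]],
  [[0, 0, 0], [0, 0, 0]],
], grip=0, force=60)

```text
time: 4.0
tool_pos: [502.8, 137.0, 34.8]
tcp_rot: [-180.0, 0.0, 22.0]
ft_force: [0.1, -0.3, 0.2]
finger_gap: 0.3
grip_force: 0.0
```

The fingers closed on nothing, so I'll look before doing anything else.

```bash
python3 - <<'E'
from h import *
s=r.sense();print(s['tool_pos'],s['finger_gap'],s['grip_force'],s['ft_force'])
I={}
for n in('top','side'):
    im,d=r.snapshot(n);np.savez(f'{n}2.npz',im=im,d=d);I[n]=im
K,dc,T=cam('side')
for n in I:
    K,dc,T=cam(n);E=np.linalg.inv(T);p=cv2.projectPoints(np.array([[502.8,137,34.8],[502.8,137,54]]),E[:3,:3],E[:3,3],K,dc)[0];print(n,p.reshape(-1,2))
f=lambda im,u,v,w,h,k:cv2.resize(im[v:v+h,u:u+w],None,fx=k,fy=k,interpolation=cv2.INTER_CUBIC)
cv2.imwrite('pics/c2.png',np.hstack([f(I['side'],190,180,110,150,4),f(I['top'],200,150,90,150,4)]))
E
```

```text
[502.78557499 136.9748743   34.79218256] 0.27990534793526856 0.0 [ 0.07121401 -0.26120119  0.1994375 ]
top [[256.65248115 194.40253191]
 [255.86676634 193.12668678]]
side [[255.03554553 249.32884883]
 [254.55572254 244.53357099]]
```

View pics/c2.png

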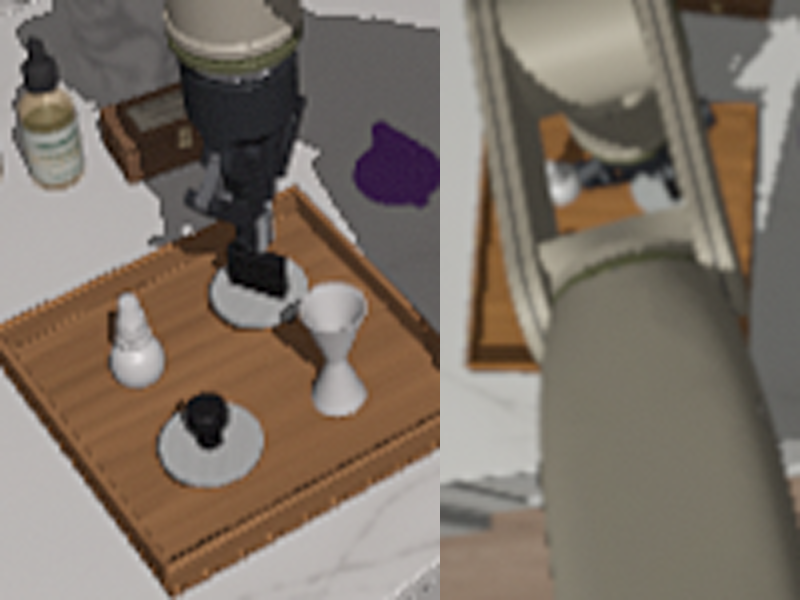

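The side view shows the shut fingers at about (254,238), behind the wing as seen from the camera. The lid hasn't moved, with its wing still at (254,247). I'll check the true finger position from depth.

```bash
python3 - <<'E'
from h import *
np.set_printoptions(linewidth=250,threshold=9999,suppress=True)
D=np.load('side2.npz')
for box in((232,200,275,262),):
    P,uv=cloud('side',D['d'],box);W=box[2]-box[0]
    A=P.reshape(-1,W,3);g=cv2.cvtColor(D['im'],6)
    for v in range(215,260,3):
        print(v,[(u,int(g[v,u]),*A[v-200,u-232].round().astype(int).tolist()) for u in (247,250,253,256,259,262)])
D=np.load('side1.npz');K,dc,T=cam('side');E=np.linalg.inv(T)
print(cv2.projectPoints(np.array([[501.9,136,164.]]),E[:3,:3],E[:3,3],K,dc)[0])
P,uv=cloud('side',D['d'],(225,150,275,220));m=(P[:,2]>150)&(P[:,2]<200)&(P[:,0]<590);Q=P[m];print(len(Q),Q.min(0),Q.max(0),np.median(Q,0),uv[m].min(0),uv[m].max(0))
m=(P[:,2]>160)&(P[:,2]<182)&(P[:,0]<590);print(P[m].round().astype(int)[::4])
E
```

```text
215 [(247, 34, 478, 169, 201), (250, 17, 474, 163, 200), (253, 18, 488, 143, 178), (256, 31, 494, 129, 166), (259, 31, 487, 124, 167), (262, 26, 506, 101, 141)]
218 [(247, 44, 482, 167, 188), (250, 30, 483, 157, 180), (253, 47, 482, 149, 176), (256, 34, 479, 141, 172), (259, 32, 488, 125, 156), (262, 70, 506, 101, 129)]
221 [(247, 41, 477, 172, 183), (250, 32, 482, 159, 171), (253, 34, 481, 150, 166), (256, 35, 484, 138, 157), (259, 32, 492, 123, 141), (262, 143, 506, 102, 119)]
224 [(247, 26, 482, 169, 167), (250, 34, 481, 160, 162), (253, 30, 484, 149, 153), (256, 32, 483, 140, 148), (259, 86, 503, 116, 119), (262, 189, 601, 32, -3)]
227 [(247, 27, 505, 154, 131), (250, 28, 495, 151, 136), (253, 33, 482, 151, 145), (256, 34, 486, 139, 135), (259, 139, 596, 48, -2), (262, 93, 564, 61, 29)]
230 [(247, 58, 474, 177, 157), (250, 40, 495, 152, 126), (253, 30, 490, 147, 126), (256, 67, 488, 138, 121), (259, 89, 566, 71, 22), (262, 93, 560, 64, 21)]
233 [(247, 33, 473, 178, 147), (250, 33, 478, 166, 136), (253, 26, 491, 147, 114), (256, 78, 491, 137, 107), (259, 91, 562, 74, 15), (262, 92
[... 818 characters left out ...]
 (250, 74, 511, 149, 31), (253, 7, 503, 145, 34), (256, 20, 492, 142, 40), (259, 14, 483, 139, 44), (262, 119, 490, 123, 28)]
254 [(247, 155, 508, 162, 30), (250, 155, 503, 156, 30), (253, 161, 500, 147, 26), (256, 145, 492, 143, 29), (259, 76, 481, 141, 36), (262, 172, 480, 131, 28)]
257 [(247, 157, 501, 168, 28), (250, 155, 499, 159, 23), (253, 159, 490, 155, 27), (256, 156, 482, 151, 30), (259, 162, 476, 146, 31), (262, 79, 475, 136, 24)]
[[[252.1473014  215.31287949]]]Traceback (most recent call last):
  File "<stdin>", line 11, in <module>
    return umr_minimum(a, axis, None, out, keepdims, initial, where)
ValueError: zero-size array to reduction operation minimum which has no identity
```

jog_arm([
  [[0, 0, -15], [0, 0, 0]],
  [[0, 0, -35], [0, 0, 0]],
  [[0, 0, -50], [0, 0, 0]],
  [[0, 0, -60], [0, 0, 0]],
  [[0, 0, -60], [0, 0, 0]],
  [[0, 0, -60], [0, 0, 0]],
  [[0, 0, -60], [0, 0, 0]],
])

```text
time: 4.8
tool_pos: [502.1, 136.8, 93.8]
tcp_rot: [-180.0, 0.1, 22.0]
ft_force: [0.9, -0.3, 0.5]
finger_gap: -0.2
grip_force: 0.0
```

```bash
python3 - <<'E'
from h import *
s=r.sense();print(s['tool_pos'],s['joint_pos'])
I={}
for n in('top','side'):
    im,d=r.snapshot(n);np.savez(f'{n}3.npz',im=im,d=d);I[n]=im
K,dc,T=cam('side');E=np.linalg.inv(T);t=s['tool_pos'];print(cv2.projectPoints(np.array([t,t+[0,0,19],t+[0,0,73],t+[0,0,30]]),E[:3,:3],E[:3,3],K,dc)[0].reshape(-1,2))
cv2.imwrite('pics/c3.png',cv2.resize(I['side'][150:270,200:300],None,fx=5,fy=5,interpolation=2))
E
```

```text
[502.07284964 136.84624767  93.82325081] [ 9.60034288e+00 -6.44404139e-01  1.04469355e+02 -4.85190314e-04
  7.62654933e+01  7.76112419e+01]
[[253.74708954 234.41646876]
 [253.24746262 229.40174556]
 [251.77733156 214.64009119]
 [252.95409234 226.45672174]]
```

View pics/c3.png

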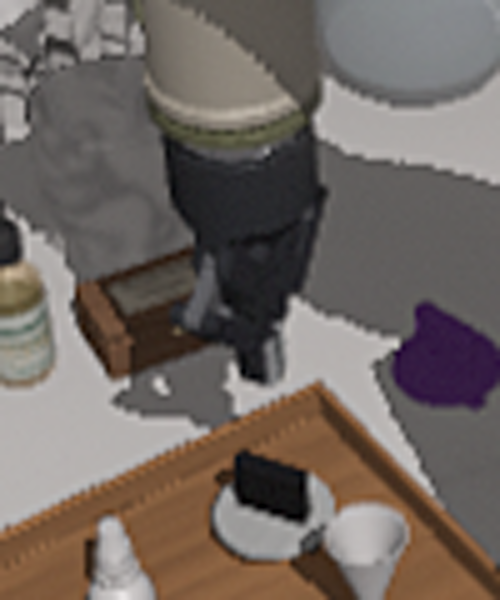

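The shut fingertips are at about side (252,226), while the reported TCP projects to (254,234). So the true tips look about 30 mm above the reported pose. I'll check with depth.

```bash
python3 - <<'E'
from h import *
D=np.load('side3.npz');P,uv=cloud('side',D['d'],(240,210,262,230));A=P.reshape(20,22,3)
for v in range(212,229,2):print(v,[(u,*A[v-210,u-240].round().astype(int).tolist()) for u in range(247,259,2)])
m=(P[:,2]>110)&(P[:,2]<150)&(uv[:,0]>246)&(uv[:,0]<258);Q=P[m];print(np.median(Q,0),Q[:,:2].mean(0),np.percentile(Q[:,2],2))
# top view: any visible finger?
D=np.load('top3.npz');P,uv=cloud('top',D['d'],(235,170,280,215));m=(P[:,2]>95)&(P[:,2]<170);print(m.sum(),P[m].mean(0) if m.any() else 0)
E
```

```text
212 [(247, 504, 150, 183), (249, 491, 152, 193), (251, 487, 149, 194), (253, 479, 148, 198), (255, 492, 133, 181), (257, 491, 128, 178)]
214 [(247, 496, 156, 186), (249, 495, 151, 183), (251, 488, 149, 186), (253, 486, 144, 184), (255, 493, 133, 173), (257, 647, 13, -3)]
216 [(247, 473, 172, 203), (249, 481, 161, 191), (251, 489, 149, 178), (253, 487, 144, 176), (255, 496, 132, 163), (257, 635, 23, 3)]
218 [(247, 474, 173, 196), (249, 477, 165, 189), (251, 482, 155, 180), (253, 487, 145, 170), (255, 492, 135, 161), (257, 634, 24, -4)]
220 [(247, 500, 155, 161), (249, 479, 163, 180), (251, 490, 149, 164), (253, 493, 141, 157), (255, 491, 136, 155), (257, 622, 33, 1)]
222 [(247, 638, 60, -1), (249, 498, 151, 152), (251, 491, 149, 156), (253, 496, 140, 146), (255, 491, 137, 148), (257, 618, 37, -2)]
224 [(247, 632, 65, -2), (249, 498, 152, 146), (251, 495, 148, 145), (253, 493, 142, 142), (255, 490, 138, 141), (257, 493, 129, 134)]
226 [(247, 622, 73, 1), (249, 505, 148, 131), (251, 492, 150, 141), (253, 489, 146, 140), (255, 488, 140, 137), (257, 602, 50, 0)]
228 [(247, 618, 76, -2), (249, 612, 73, 0), (251, 610, 68, -2), (253, 604, 64, -1), (255, 599, 61, 1), (257, 595, 56, 0)]
[492.89295946 142.54965444 141.39537179] [493.96221809 142.83734712] 130.5801877739413
19 [494.23471834 133.47295574 152.05300573]
```

Depth puts the true tips at z≈130-136 against the reported 94, so the reported z is about 35-40 mm low while xy is fine. I'll reopen, go lower and probe gently for the disc.

jog_arm([
  [[0, 0, 0], [0, 0, 0]],
  [[0, 0, 0], [0, 0, 0]],
  [[0, 0, 0], [0, 0, 0]],
  [[0, 0, 15], [0, 0, 0]],
  [[0, 0, 40], [0, 0, 0]],
  [[0, 0, 65], [0, 0, 0]],
  [[0, 0, 80], [0, 0, 0]],
  [[0, 0, 85], [0, 0, 0]],
  [[0, 0, 85], [0, 0, 0]],
], grip=45)

```text
time: 5.8
tool_pos: [502.1, 136.9, 8.9]
tcp_rot: [-180.0, 0.1, 22.0]
ft_force: [-0.2, -0.1, 0.5]
finger_gap: 44.9
grip_force: 0.0
```

jog_arm([
  [[0, 0, 2], [0, 0, 0]],
  [[0, 0, 4], [0, 0, 0]],
  [[0, 0, 6], [0, 0, 0]],
  [[0, 0, 6], [0, 0, 0]],
])

```text
time: 6.2
tool_pos: [503.0, 137.0, 4.0]
tcp_rot: [180.0, -0.0, 22.0]
ft_force: [-0.5, -0.1, -0.7]
finger_gap: 45.0
grip_force: 0.0
```

jog_arm([
  [[0, 0, 2], [0, 0, 0]],
  [[0, 0, 4], [0, 0, 0]],
  [[0, 0, 4], [0, 0, 0]],
])

```text
time: 6.5
tool_pos: [502.5, 136.9, -0.6]
tcp_rot: [-180.0, 0.0, 22.0]
ft_force: [0.0, -0.1, -0.3]
finger_gap: 45.5
grip_force: 0.0
```

jog_arm([
  [[0, 0, 1], [0, 0, 0]],
  [[0, 0, 2], [0, 0, 0]],
  [[0, 0, 3], [0, 0, 0]],
  [[0, 0, 3], [0, 0, 0]],
])

```text
time: 6.9
tool_pos: [502.7, 136.9, -3.4]
tcp_rot: [-180.0, 0.0, 22.0]
ft_force: [-0.5, -0.3, 0.1]
finger_gap: 44.9
grip_force: 0.0
```

```bash
python3 - <<'E'
from h import *
D=dict(zip(('im','d'),r.snapshot('side')));s=r.sense();print(s['tool_pos'],s['ft_force'])
g=cv2.cvtColor(D['im'],6);np.set_printoptions(linewidth=250)
P,uv=cloud('side',D['d'],(235,225,275,262));A=P.reshape(37,40,3)
for v in range(228,262,2):print(v,[(u,int(g[v,u]),*A[v-225,u-235].round().astype(int).tolist()) for u in range(238,256,3)])
E
```

```text
[502.72679551 136.94442495  -3.29632363] [ 0.47605736  0.225913   -0.06516201]
228 [(238, 95, 636, 96, -1), (241, 94, 628, 91, 1), (244, 50, 490, 174, 152), (247, 41, 483, 170, 154), (250, 34, 480, 162, 150), (253, 50, 486, 148, 137)]
230 [(238, 95, 631, 101, -3), (241, 66, 624, 95, -2), (244, 99, 490, 175, 144), (247, 48, 477, 175, 154), (250, 33, 482, 162, 141), (253, 42, 483, 152, 134)]
232 [(238, 96, 621, 108, 1), (241, 91, 616, 101, -1), (244, 94, 489, 177, 139), (247, 40, 479, 174, 144), (250, 34, 482, 163, 135), (253, 40, 480, 154, 130)]
234 [(238, 96, 616, 113, -1), (241, 93, 611, 105, -3), (244, 88, 484, 180, 137), (247, 25, 479, 175, 138), (250, 34, 482, 163, 128), (253, 42, 477, 157, 127)]
236 [(238, 72, 609, 118, -1), (241, 90, 485, 190, 136), (244, 71, 478, 185, 138), (247, 31, 503, 159, 102), (250, 26, 483, 163, 119), (253, 40, 481, 155, 115)]
238 [(238, 62, 483, 201, 138), (241, 89, 480, 194, 135), (244, 52, 478, 186, 131), (247, 39, 494, 166, 106), (250, 39, 489, 159, 105), (253, 39, 478, 158, 111)]
240 [(238, 54, 481, 203, 133), (241, 78, 477, 197, 132), (244, 40, 46
[... 1064 characters left out ...]
 36, 536, 163, 10), (244, 121, 514, 168, 30), (247, 29, 492, 173, 51), (250, 26, 483, 169, 55), (253, 120, 480, 161, 51)]
256 [(238, 99, 538, 173, 8), (241, 99, -9223372036854775808, -9223372036854775808, -9223372036854775808), (244, 163, 513, 170, 24), (247, 111, 505, 165, 27), (250, 35, 481, 172, 50), (253, 135, 480, 162, 44)]
258 [(238, 103, 534, 176, 5), (241, 95, 527, 171, 6), (244, 61, 525, 162, 1), (247, 163, 493, 173, 34), (250, 114, 495, 162, 24), (253, 163, 488, 157, 26)]
260 [(238, 91, 529, 180, 3), (241, 96, 522, 175, 5), (244, 99, 516, 169, 5), (247, 93, 497, 172, 22), (250, 159, 489, 168, 25), (253, 156, 480, 164, 29)]<stdin>:5: RuntimeWarning: invalid value encountered in cast
```

The open tips are at z≈43 and the left finger stands clear beside the wing, with no contact. I go down 5 mm more and close.

jog_arm([
  [[0, 0, 2], [0, 0, 0]],
  [[0, 0, 4], [0, 0, 0]],
  [[0, 0, 5], [0, 0, 0]],
  [[0, 0, 5], [0, 0, 0]],
])

```text
time: 7.35
tool_pos: [502.5, 136.9, -8.5]
tcp_rot: [-180.0, 0.0, 22.0]
ft_force: [-0.1, -0.1, -0.2]
finger_gap: 45.3
grip_force: 0.0
```

jog_arm([
  [[0, 0, 0], [0, 0, 0]],
  [[0, 0, 0], [0, 0, 0]],
  [[0, 0, 0], [0, 0, 0]],
  [[0, 0, 0], [0, 0, 0]],
  [[0, 0, 0], [0, 0, 0]],
  [[0, 0, 0], [0, 0, 0]],
  [[0, 0, 0], [0, 0, 0]],
], grip=0, force=60)

```text
time: 8.05
tool_pos: [503.0, 137.0, -8.0]
tcp_rot: [180.0, -0.0, 22.0]
ft_force: [0.4, -0.3, 1.8]
finger_gap: 11.0
grip_force: 58.7
```

jog_arm([
  [[0, 0, -10], [0, 0, 0]],
  [[0, 0, -30], [0, 0, 0]],
  [[0, 0, -60], [0, 0, 0]],
  [[0, 0, -95], [0, 0, 0]],
  [[0, 0, -130], [0, 0, 0]],
  [[0, 0, -150], [0, 0, 0]],
  [[0, 0, -150], [0, 0, 0]],
  [[0, 0, -150], [0, 0, 0]],
  [[0, 0, -150], [0, 0, 0]],
])

```text
time: 8.95
tool_pos: [501.5, 136.7, 139.9]
tcp_rot: [-180.0, 0.2, 22.0]
ft_force: [0.5, -0.4, -1.1]
finger_gap: 11.2
grip_force: 58.5
```

jog_arm([
  [[-10, 17, 0], [0, 0, 0]],
  [[-32, 54, 0], [0, 0, 0.02]],
  [[-55, 94, 0], [0, 0, 0.04]],
  [[-78, 134, 0], [0, 0, 0.06]],
  [[-101, 174, 0], [0, 0, 0.08]],
  [[-124, 214, 0], [0, 0, 0.1]],
  [[-147, 253, 0], [0, 0, 0.12]],
  [[-167, 287, 0], [0, 0, 0.14]],
  [[-181, 311, 0], [0, 0, 0.148]],
  [[-187, 320, 0], [0, 0, 0.148]],
])

```text
time: 9.95
tool_pos: [447.5, -231.6, 139.8]
tcp_rot: [-179.9, 0.1, 13.3]
ft_force: [-1.0, 0.1, -0.9]
finger_gap: 11.2
grip_force: 58.6
```

jog_arm([
  [[0, 0, 0], [0, 0, 0]],
  [[0, 0, 0], [0, 0, 0]],
  [[0, 0, 0], [0, 0, 0]],
])

```text
time: 10.25
tool_pos: [449.3, -228.3, 141.3]
tcp_rot: [-179.9, 0.0, 13.6]
ft_force: [-0.3, -0.5, -1.4]
finger_gap: 11.4
grip_force: 58.6
```

```bash
python3 - <<'E'
from h import *
I={}
for n in('top','side'):
    im,d=r.snapshot(n);np.savez(f'{n}4.npz',im=im,d=d);I[n]=im
s=r.sense();print(s['tool_pos'],s['tcp_rot'],s['ft_force'],s['finger_gap'],s['joint_pos'])
f=lambda im,u,v,w,h,k:cv2.resize(im[v:v+h,u:u+w],None,fx=k,fy=k,interpolation=cv2.INTER_CUBIC)
cv2.imwrite('pics/c4.png',np.hstack([f(I['side'],320,110,80,110,5),f(I['top'],320,140,80,110,5)]))
E
```

```text
[ 449.52673546 -228.5114689   141.69040597] [-1.79980988e+02  1.24410154e-04  1.36128308e+01] [ 0.131078   -0.47621591 -1.23883883] 11.340657892893024 [-3.27837807e+01 -5.68257473e+00  1.04147943e+02  1.31650105e-02
  8.15484854e+01  4.36014521e+01]
```

View pics/c4.png

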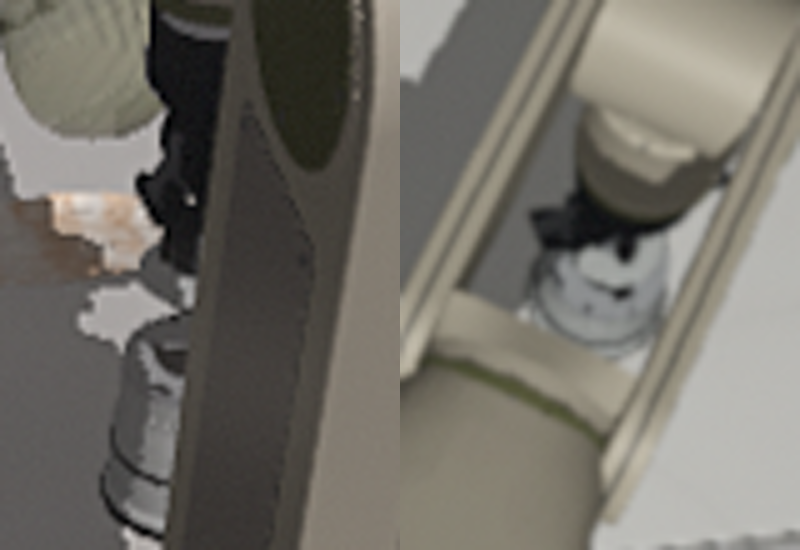

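The lid is held level above the mill: disc at side (353,165), and in the top view its near edge is at about (362,197). I'll check its centre from the visible disc arc.

```bash
python3 - <<'E'
from h import *
from scipy.optimize import least_squares
for n,box in(('top',(340,180,376,205)),('side',(340,150,362,178))):
    D=np.load(n+'4.npz');P,uv=cloud(n,D['d'],box);g=cv2.cvtColor(D['im'],6);gg=g[uv[:,1].astype(int),uv[:,0].astype(int)]
    m=(P[:,2]>163)&(P[:,2]<192)&(gg>60);W=ray(n,uv[m],178)[:,:2] if m.any() else np.zeros((0,2))
    print(n,m.sum(),np.nanmedian(P[m][:,2]))
    if m.sum()>5:
        mk=np.zeros((400,640),np.uint8);mk[uv[m][:,1].astype(int),uv[m][:,0].astype(int)]=1
        b=box;print(mk[b[1]:b[3],b[0]:b[2]] if n=='top' else '')
        for r_ in mk[b[1]:b[3],b[0]:b[2]]:
            if n=='side':print(''.join('.#'[x] for x in r_))
E
```

```text
top 112 177.9392699629649
[[0 0 0 0 0 0 0 0 0 0 0 0 0 0 0 0 0 0 0 0 0 0 0 0 0 0 0 0 0 0 0 0 0 0 0 0]
 [0 0 0 0 0 0 0 0 0 0 0 0 0 0 0 0 0 0 0 0 0 0 0 0 0 0 0 0 0 0 0 0 0 0 0 0]
 [0 0 0 0 0 0 0 0 0 0 0 0 0 0 0 0 0 0 0 0 0 0 0 0 0 0 0 0 0 0 0 0 0 0 0 0]
 [0 0 0 0 0 0 0 0 0 0 0 0 0 0 0 0 0 0 0 0 0 0 0 0 0 0 0 0 0 0 0 0 0 0 0 0]
 [0 0 0 0 0 0 0 0 0 0 0 0 0 0 0 0 0 0 0 0 0 0 0 0 0 0 0 0 0 0 0 0 0 0 0 0]
 [0 0 0 0 0 0 0 0 0 0 0 0 0 0 0 0 0 0 0 0 0 0 0 0 0 0 0 0 0 0 0 0 0 0 0 0]
 [0 0 0 0 0 0 0 0 0 0 0 0 0 0 0 0 0 0 0 0 0 0 0 0 0 0 0 0 0 0 0 0 0 1 0 0]
 [0 0 0 0 0 0 0 0 0 0 0 0 0 0 0 0 0 0 0 0 0 0 0 0 0 0 0 0 0 1 1 1 1 1 0 0]
 [0 0 0 0 0 0 0 0 0 0 0 0 0 0 0 0 0 0 0 0 0 0 0 0 0 0 0 0 1 1 1 1 1 1 0 0]
 [0 0 0 0 0 0 0 0 0 0 0 0 0 0 0 0 0 0 1 1 1 0 0 0 0 0 0 0 1 1 1 1 1 0 0 0]
 [0 0 0 0 0 0 0 0 0 0 0 0 0 0 1 1 1 1 1 1 1 1 1 0 0 0 0 0 1 1 1 1 1 0 0 0]
 [0 0 0 0 0 0 0 0 0 0 0 0 0 0 1 1 1 1 1 1 1 1 1 1 0 0 0 1 1 1 1 1 1 0 0 0]
 [0 0 0 0 0 0 0 0 0 0 0 0 0 0 0 1 1 1 1 1 1 1 1 1 1 1 1 1 1 1 1 1 0 0 0 0]
 [0 0 0 0 0 0 0 0 0 0 0 0 0 0 0 0 1 1 1 1 1 1 1 1 1 1 1 1 1 1 1 0 0 0 0 0]
 [0 0 0 0 0 0 0 0 0 0 0 
[... 773 characters left out ...]
 0 0 0 0 0 0 0 0 0 0 0 0 0]]
side 86 176.39613501668163

......................
......................
......................
......................
......................
......................
......................
......................
......................
..........##..........
.........###..........
.........###..........
........##.#..........
........######........
........#######.......
........############..
........############..
.........##########...
..........#########...
...........########...
............#######...
...............####...
......................
......................
......................
......................
......................
......................
```

```bash
python3 - <<'E'
from h import *
from scipy.optimize import least_squares
D=np.load('top4.npz');P,uv=cloud('top',D['d'],(340,180,376,205));Z=P[:,2].reshape(25,36)
pts=[]
for u in range(355,372):
    c=Z[:,u-340];k=[v for v in range(25) if c[v]>155 and c[v]<192]
    if k:pts.append((u,180+max(k)+.5))
for v in range(187,196):
    k=[u for u in range(36) if 155<Z[v-180,u]<192];pts.append((340+max(k)+.5,v))
print(pts)
for z in(172,175,178):
    W=ray('top',pts,z)[:,:2];f=least_squares(lambda c:np.hypot(*(W-c).T)-34,[450,-229],loss='soft_l1');print(z,f.x.round(1),np.abs(f.fun).mean().round(2))
E
```

```text
[(355, 192.5), (356, 193.5), (357, 194.5), (358, 195.5), (359, 195.5), (360, 196.5), (361, 196.5), (362, 196.5), (363, 196.5), (364, 196.5), (365, 196.5), (366, 195.5), (367, 195.5), (368, 195.5), (369, 194.5), (370, 193.5), (371, 192.5), (373.5, 187), (373.5, 188), (372.5, 189), (372.5, 190), (372.5, 191), (371.5, 192), (370.5, 193), (369.5, 194), (368.5, 195)]
172 [ 451.7 -229.4] 0.7
175 [ 451. -229.] 0.71
178 [ 450.4 -228.6] 0.71
```

The lid's centre is at about (451,-229) and the mouth's at (450,-229), so they are aligned. Lowering.

jog_arm([
  [[-0.5, 0, 10], [0, 0, 0]],
  [[-0.5, 0, 25], [0, 0, 0]],
  [[-0.5, 0, 36], [0, 0, 0]],
  [[-0.5, 0, 42], [0, 0, 0]],
  [[-0.5, 0, 42], [0, 0, 0]],
  [[-0.5, 0, 42], [0, 0, 0]],
])

```text
time: 10.95
tool_pos: [448.7, -229.9, 99.7]
tcp_rot: [-180.0, 0.0, 13.5]
ft_force: [0.0, 0.5, -2.0]
finger_gap: 11.5
grip_force: 58.6
```

jog_arm([
  [[0, 0, 1.5], [0, 0, 0]],
  [[0, 0, 3], [0, 0, 0]],
  [[0, 0, 4.5], [0, 0, 0]],
  [[0, 0, 6], [0, 0, 0]],
  [[0, 0, 7], [0, 0, 0]],
  [[0, 0, 7], [0, 0, 0]],
])

```text
time: 11.55
tool_pos: [448.6, -229.8, 92.6]
tcp_rot: [-180.0, 0.0, 13.5]
ft_force: [-0.3, -1.2, -1.5]
finger_gap: 11.6
grip_force: 58.6
```

jog_arm([
  [[0, 0, 1.5], [0, 0, 0]],
  [[0, 0, 3], [0, 0, 0]],
  [[0, 0, 4.5], [0, 0, 0]],
  [[0, 0, 6], [0, 0, 0]],
  [[0, 0, 7], [0, 0, 0]],
  [[0, 0, 7], [0, 0, 0]],
])

```text
time: 12.15
tool_pos: [448.6, -229.8, 85.6]
tcp_rot: [-180.0, 0.0, 13.5]
ft_force: [0.9, -0.3, -1.0]
finger_gap: 11.3
grip_force: 58.6
```

jog_arm([
  [[0, 0, 1], [0, 0, 0]],
  [[0, 0, 2], [0, 0, 0]],
  [[0, 0, 3], [0, 0, 0]],
  [[0, 0, 4], [0, 0, 0]],
  [[0, 0, 4], [0, 0, 0]],
])

```text
time: 12.65
tool_pos: [448.6, -229.8, 81.6]
tcp_rot: [-180.0, 0.0, 13.5]
ft_force: [-0.6, -0.0, -1.0]
finger_gap: 11.2
grip_force: 58.6
```

jog_arm([
  [[0, 0, 0.7], [0, 0, 0]],
  [[0, 0, 1.4], [0, 0, 0]],
  [[0, 0, 2], [0, 0, 0]],
  [[0, 0, 2], [0, 0, 0]],
])

```text
time: 13.05
tool_pos: [448.8, -229.9, 80.0]
tcp_rot: [180.0, -0.0, 13.5]
ft_force: [-0.2, -0.1, 0.5]
finger_gap: 11.1
grip_force: 59.0
```

jog_arm([
  [[0, 0, 0.5], [0, 0, 0]],
  [[0, 0, 0.5], [0, 0, 0]],
  [[0, 0, 0.5], [0, 0, 0]],
])

```text
time: 13.35
tool_pos: [448.8, -229.9, 80.0]
tcp_rot: [180.0, -0.0, 13.5]
ft_force: [-3.6, 2.5, 6.6]
finger_gap: 11.2
grip_force: 59.8
```

It sits at the expected depth with a light push of 7 N. Now the twist, clockwise.

jog_arm([
  [[0, 0, -0.2], [0, 0, 0.03]],
  [[0, 0, -0.2], [0, 0, 0.07]],
  [[0, 0, -0.2], [0, 0, 0.12]],
  [[0, 0, -0.2], [0, 0, 0.17]],
  [[0, 0, -0.2], [0, 0, 0.22]],
  [[0, 0, -0.2], [0, 0, 0.27]],
  [[0, 0, -0.2], [0, 0, 0.32]],
  [[0, 0, -0.2], [0, 0, 0.36]],
  [[0, 0, -0.2], [0, 0, 0.38]],
  [[0, 0, -0.2], [0, 0, 0.38]],
])

```text
time: 14.35
tool_pos: [449.1, -230.5, 80.0]
tcp_rot: [179.9, -0.1, -8.3]
ft_force: [-0.7, -2.5, 3.2]
finger_gap: 11.1
grip_force: 59.3
```

```bash
python3 -c "
from h import *
s=r.sense();print(s['tool_pos'],s['tcp_rot'],s['ft_force'],s['wrist_torque'],s['joint_pos'])"
```

```text
[ 449.0545991  -230.53154157   80.00430706] [ 1.79940693e+02 -5.57704381e-02 -8.26743442e+00] [-0.65809131 -2.52260441  3.2287534 ] [-0.44593931  0.2112067  -0.03757638] [-3.29718457e+01 -2.45725022e+00  1.07769719e+02 -3.17075518e-02
  7.46120803e+01  6.53040112e+01]
```

jog_arm([
  [[0, 0, 0], [0, 0, 0.04]],
  [[0, 0, 0], [0, 0, 0.09]],
  [[0, 0, 0], [0, 0, 0.14]],
  [[0, 0, 0], [0, 0, 0.19]],
  [[0, 0, 0], [0, 0, 0.24]],
  [[0, 0, 0], [0, 0, 0.29]],
  [[0, 0, 0], [0, 0, 0.34]],
  [[0, 0, 0], [0, 0, 0.38]],
  [[0, 0, 0], [0, 0, 0.405]],
  [[0, 0, 0], [0, 0, 0.405]],
])

```text
time: 15.35
tool_pos: [449.1, -230.3, 80.0]
tcp_rot: [180.0, -0.1, -31.5]
ft_force: [-1.0, -3.7, 5.0]
finger_gap: 11.0
grip_force: 59.6
```

jog_arm([
  [[0, 0, 0], [0, 0, 0]],
  [[0, 0, 0], [0, 0, 0]],
  [[0, 0, 0], [0, 0, 0]],
])

```text
time: 15.65
tool_pos: [449.1, -230.3, 80.0]
tcp_rot: [180.0, -0.1, -31.4]
ft_force: [-1.5, -3.2, 5.6]
finger_gap: 11.4
grip_force: 59.6
```

```bash
python3 - <<'E'
from h import *
I={}
for n in('top','side'):
    im,d=r.snapshot(n);np.savez(f'{n}5.npz',im=im,d=d);I[n]=im
s=r.sense();print(s['tool_pos'],s['tcp_rot'],s['ft_force'],s['wrist_torque'],s['finger_gap'],s['grip_force'])
f=lambda im,u,v,w,h,k:cv2.resize(im[v:v+h,u:u+w],None,fx=k,fy=k,interpolation=cv2.INTER_CUBIC)
cv2.imwrite('pics/c5.png',np.hstack([f(I['side'],330,150,60,80,6),f(I['top'],330,160,60,80,6)]))
P,uv=cloud('top',I and np.load('top5.npz')['d'],(340,180,380,210));m=(P[:,2]>108)&(P[:,2]<124);print(m.sum(),np.median(P[m][:,2]))
E
```

```text
[ 449.09359597 -230.31274336   79.98977207] [ 1.79985938e+02 -6.51649482e-02 -3.14004120e+01] [-1.197561   -3.48031585  4.91154178] [-0.52891021  0.21591075  0.0928771 ] 11.356781721438182 59.60614496500057
205 115.25195755674986
```

View pics/c5.png

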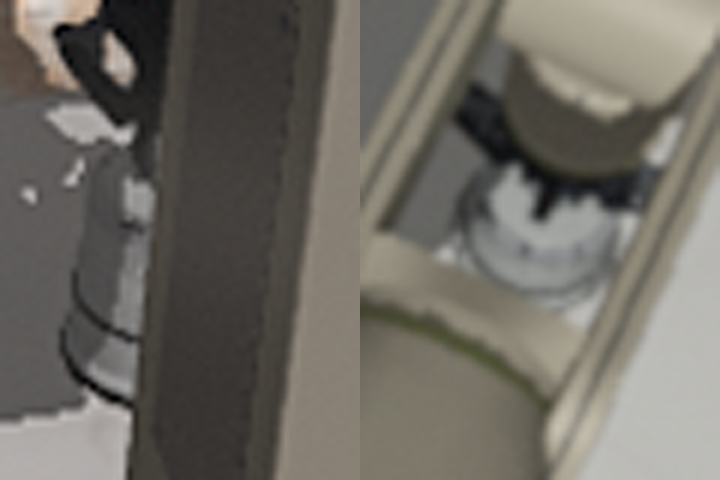

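The lid sits on the rim, disc at top (361,197), held by the fingers with the wing turned toward the studs. Measured torque about z is 0.09 N m, which matches the half-way spring (0.1), and tool yaw is -31.4° against a stud direction of about -31.7°. Handing in.

```bash
python3 -c "
from h import *
print(r.hand_in())"
```

```text
the job is handed in; nothing more can be done
None
```

I handed in at about 16 s with the wing lid seated flat in the mill, twisted clockwise half-way to the studs (45°) and still gripped; hand-in returned no verdict, so I have no confirmation that it passed.

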